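Bring the marked jar round to the front of the laundry turntable

TASK

Push the bamboo turntable round with the fingertips, using the black posts on its rim, until the ribbed glass jar with the red dot on its lid stands at the front, in line with the yellow arrow on the turntable's foot, and leave it standing still there. Only the turntable is to be pushed: do not touch, lift or tip the jar or the two other containers on it. Leave the clothespin tray, the lint scraper and the key dish where they are.

Things in the scene. Friction and masses are not known exactly. Their poses are not given: they have to be found in the camera images.
- base: Turntable's fixed black foot: disc 200 mm across, 14 mm high, with a flat tongue 40 mm wide, 6 mm high, out to 205 mm from the centre at the front, carrying a yellow arrow. Origin on the counter on the turntable's axis, z up; the front (tongue, arrow) lies along its own -x, so the jar must come to y = 0 on its -x side. Its heading varies.
- carousel: Turning bamboo disc, 276 mm across, 12 mm thick, its top 26 mm above the counter. Turns either way without stops about its vertical axis; friction (about 1 N at a post) stops it at once when no longer pushed. Origin on the axis at its underside; x, y turn with it. The containers stand at about 0, 120 and 240 degrees from its x axis (counterclockwise from above), in changing order.
- post (a point): Tip of the post at 30 degrees from the disc's x axis, 74 mm above the counter. Six alike upright black posts, 12 mm thick, rise from the disc 130 mm from its centre at 30, 90, 150, 210, 270 and 330 degrees. They are there to be pushed sideways by a finger.
- hub (a point): Top of the disc's central hub, 24 mm thick, 56 mm above the counter. Three wooden fins, 4 mm thick, run from it at 60, 180 and 300 degrees out to 100 mm from the centre, 54 mm above the counter, between the containers.
- jar: The marked container: ribbed clear glass jar with a steel flip-top lid that has a red dot 22 mm wide on top; 60 mm across at the lid, 58 mm tall, stands loose on the turntable with its axis about 65 mm from the turntable's centre; origin at the centre of its underside (26 mm above the counter), z up.
- pot: White ceramic pot with a brown wooden lid; 60 mm across at the lid, 58 mm tall, stands loose on the turntable with its axis about 65 mm from the turntable's centre; origin at the centre of its underside (26 mm above the counter), z up. Not to be touched.
- tin: Blue tin with a white band; 60 mm across at the lid, 58 mm tall, stands loose on the turntable with its axis about 65 mm from the turntable's centre; origin at the centre of its underside (26 mm above the counter), z up. Not to be touched.
- tray: Bamboo tray of clothespins, 150 x 100 mm (x, y), 32 mm high, loose on the counter beside the turntable; origin at the centre of its underside. To be left alone.
- scraper: Black silicone lint scraper lying flat on the counter beside the turntable: T shape, 115 mm long (x from -73 to 43 mm), head 110 mm wide, 14 mm high; origin on its underside in the handle near the head. To be left alone.
- dish: Steel key dish with keys, 104 mm across, 22 mm high, loose on the counter on the robot's side of the turntable, to the left; origin at the centre of its underside. To be left alone.
Things that resemble listed ones, but are neither listed nor needed, are in the scene too. There is more than one size of the jar; the job needs the largest.

How it is judged:
At the end, for the whole second after the job is handed in: The jar stands on the turntable on the arrow's side, its axis within 10 mm sideways of the arrow's line; the turntable is still; all three containers stand upright on it; tray, scraper and dish are within 30 mm of where they began (y of jar in the frame of base between -0.01 and 0.01 m and x of jar in the frame of base below -0.045 m and angular speed of carousel below 0.05 rad/s and angle between each of jar, pot, tin's own z axis and vertical below 0.1 rad and height (world z) of jar between 0.016 and 0.036 m and horizontal distance between each of jar, pot, tin and carousel below 0.085 m and linear speed of each of jar, pot, tin below 0.02 m/s and height (world z) of pot between 0.016 and 0.036 m and height (world z) of tin between 0.016 and 0.036 m and distance of each of tray, scraper, dish from where it was at the start of the episode below 0.03 m); the robot touches nothing.
It fails at once if a container on the turntable is touched by the robot (contact force between any of the fingers, the arm and jar above 0.3 N or contact force between any of the fingers, the arm and pot above 0.3 N or contact force between any of the fingers, the arm and tin above 0.3 N).
It fails at once if a container is lifted off the turntable (height (world z) of any of jar, pot, tin above 0.045 m).
It fails at once if a container is tipped (angle between any of jar, pot, tin's own z axis and vertical above 0.3 rad).
It fails at once if the tray, scraper or dish is moved or lifted (distance of any of tray, scraper, dish from where it was at the start of the episode above 0.03 m).
It also fails if it takes over 58 s, if anything falls off the work surface, if the arm or the gripper's body presses on something with over 40 N, if the wrist force passes 120 N, or if a joint passes its speed limit or range.

ROBOT

A 7-joint arm with a two-finger parallel gripper is mounted at the origin on the work surface. World frame = base frame: x ahead of the robot, y to its left, z up, the work surface at z = 0. Lengths are in m, angles in rad, forces in N, time in s.
With the tool pointing down it reaches from about 0.4 to 0.85 m from the base axis. Payload 4.5 kg.
Tool frame: the origin (TCP) lies at the very end of the fingers, on their centre line; the grasp point (between the pads) lies 19 mm behind it; z points along the fingers, y is the line along which they close (so a half turn about z gives the same grasp; the last joint's range is limited). The gripper opens to 88 mm and grips with 3 to 60 N. Pads are 18 mm wide; open, the fingers measure 123 mm over their backs; the gripper's body (75 mm by 187 mm) begins 45 mm behind the grasp point.
Start: joints at [1.203, 0.689, -0.195, 1.565, 0.157, 0.902, -0.215], TCP at [0.244, -0.575, 0.239] pointing down, gripper open.
Joint ranges: [-3.01, 3.01], [-0.46, 2.08], [-1.47, 1.51], [0.13, 2.56], [-1, 4.14], [0.04, 2.09], [-2.66, 2.66]. Speed limits (rad/s): [2.57, 2.57, 3.14, 3.14, 3.14, 3.14, 3.14].

INTERFACE

Orientations are given as a unit quaternion [x, y, z, w].
In Python, from plant import r gives the robot as it stands. The module is installed in compiled form; this text tells all that it offers.
- The arm moves only by the tool step_arm, never from a script. Its argument "increments" is a list of rows, each a list of 2 entries, a list of its own where there are three numbers: the shift along the world's x, y, z in cm, then the turn, a rotation vector about the world's x, y, z in degrees. A call has exactly 10 rows; each row shifts and turns the commanded pose from where the row before left it; what a row does not reach is not made up. A row lasts 1/10 s, in which the tool goes at most 50 mm and 8.59 degrees, less where a joint would pass 70% of its speed; a pose out of reach is approached as far as the arm can. A call is refused whole if a number of a shift passes 5 or a number of a turn 8.59, either way. A call with a gripper value outside its range is refused whole. "fingers" is the opening, from 0 (shut) to 1 (fully open), set as the call begins (left out, the last holds). The fingers move at their own pace and stop on an object; "grip_force" is the grip in N (left out, the last holds). Time passes only in rows, so rows that do not move let the fingers close, or fill a call up. It gives the time, the measured TCP pose, the force, the opening and the grip force at its end, in the units of the state.
- r.get_state(): the state, without advancing time (a new reading comes with each control period).
- r.snapshot(name): name is "side" or "top"; returns (picture, depth): 384x512x3 uint8, red, green, blue; 384x512 float32, m along the optical axis (not along the pixel's ray), 0 where there is no reading.
- r.calibration(name): a dict with "fov_y" (degrees; the focal length in pixels is half the picture's height over the tangent of half this angle, whatever the lens; pixels are square), "cx", "cy" (the principal point, pixels), "R" (3x3) and "t" (3): a world point X has camera coordinates R X + t. Camera axes: x right, y down, z forward; pixel columns grow to the right and rows downward; lengths in m; the calibration is good to about 2 mm. A picture is of the moment at which its call begins. calibration takes no time and is no camera call.
- r.finish_job(): hands the job in; it is judged then, once.
The state is a dict: "clock": time; "q": joint angles; "qd": joint speeds; "joint_torque": joint torques, N m; "tool_pos": TCP position; "eef_rot": TCP orientation; "contact_force": force on the tool from outside, world axes, zero at the start; "moment": the same for the moment, N m; "opening": opening from 0.0 (shut) to 1.0 (fully open); "finger_force": force on a finger pad.
Only numpy, scipy, OpenCV 4.12 (cv2) and the standard library are available. Lean on these libraries where they do the work, as an engineer would, in place of code of your own. Each camera call takes 0.05 s, during which the arm holds its last target. There are 200 camera calls.

## Working session

There is one attempt and no reset: what is moved stays moved. The work goes in short steps, Python scripts to look and compute and a tool call to move; the robot and the scene stay as the last step left them, time stands still between calls to the robot, and variables do not carry over. Pictures are saved under pics/ and viewed, at most 10 in all, crops included, and the job is handed in when it is done.

Besides the shell and the picture viewer there is one more tool, called after "Emit:" by a JSON object that holds its "fn" and its "kwargs", one argument or row to a line. step_arm: Moves the arm, as the interface text tells. Its arguments: {"type":"object","properties":{"increments":{"type":"array","items":{"type":"array"}},"fingers":{"type":"number"},"grip_force":{"type":"number"}},"required":["increments"]}

```bash
mkdir -p pics; cat > h.py <<'E'
import numpy as np,cv2
from plant import r
def snap(n):
    p,d=r.snapshot(n); np.savez(f'{n}.npz',p=p,d=d); return p,d
def ray(n,u,v,z=None,d=None):
    c=r.calibration(n); f=192/np.tan(np.radians(c['fov_y'])/2)
    R=np.array(c['R']);t=np.array(c['t']); k=np.array([(u-c['cx'])/f,(v-c['cy'])/f,1])
    o=-R.T@t; w=R.T@k
    s=d if d is not None else (z-o[2])/w[2]
    return o+s*w
def proj(n,X):
    c=r.calibration(n); f=192/np.tan(np.radians(c['fov_y'])/2)
    q=np.array(c['R'])@np.array(X)+np.array(c['t']); return q[0]/q[2]*f+c['cx'],q[1]/q[2]*f+c['cy']
E
python3 - <<'E'
from h import *
for n in('top','side'):
    p,d=snap(n); cv2.imwrite(f'pics/{n}0.png',cv2.resize(p[:,:,::-1],(800,600),interpolation=cv2.INTER_CUBIC)); print(n,r.calibration(n))
print(r.get_state())
E
```

```text
top {'fov_y': 51.92480536971949, 'cx': 248.23586254285738, 'cy': 190.15613258007127, 'R': array([[ 0.00342133, -0.99967963,  0.02507859],
       [-0.99592295, -0.00566702, -0.09002977],
       [ 0.09014305, -0.02466832, -0.99562327]]), 't': array([-0.01420993,  0.52338118,  1.05861393])}
side {'fov_y': 56.30315498576078, 'cx': 252.25011412482564, 'cy': 191.22682058347112, 'R': array([[-0.99680799, -0.07949658, -0.00735673],
       [-0.04417496,  0.62596297, -0.77860062],
       [ 0.06650113, -0.77579034, -0.62747665]]), 't': array([0.54204961, 0.07340555, 0.99994627])}
{'clock': 0.1, 'q': array([ 1.20279157,  0.68993931, -0.1945206 ,  1.56619036,  0.15729767,
        0.90247471, -0.21512561]), 'qd': array([ 0.00097105, -0.00215108, -0.00112629, -0.00100141,  0.00248539,
       -0.00033071, -0.00119042]), 'joint_torque': array([-3.05269896e-03, -5.28501642e+01, -1.27116367e+00, -1.53837651e+01,
       -5.24597545e-02,  1.99607057e-03,  4.41553414e-05]), 'tool_pos': array([ 0.24417754, -0.57474193,  0.23797901]), 'eef_rot': array([ 9.79882236e-01,  1.99574915e-01, -2.13657550e-04, -7.82161719e-04]), 'contact_force': array([-0.52182508,  0.17247838, -0.19208176]), 'moment': array([-0.07965502, -0.00898925,  0.00167912]), 'finger_force': 0.0, 'opening': 1.003134104114464}
```

View pics/top0.png

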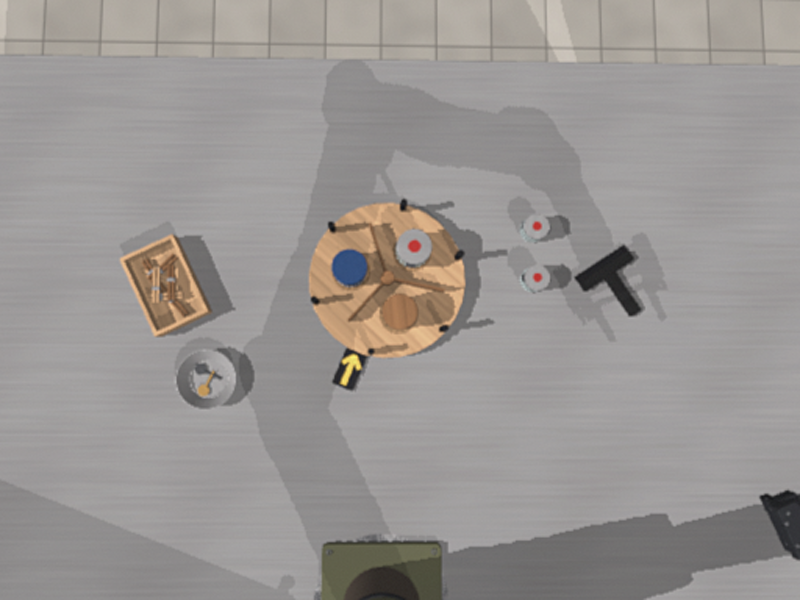

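View pics/side0.png

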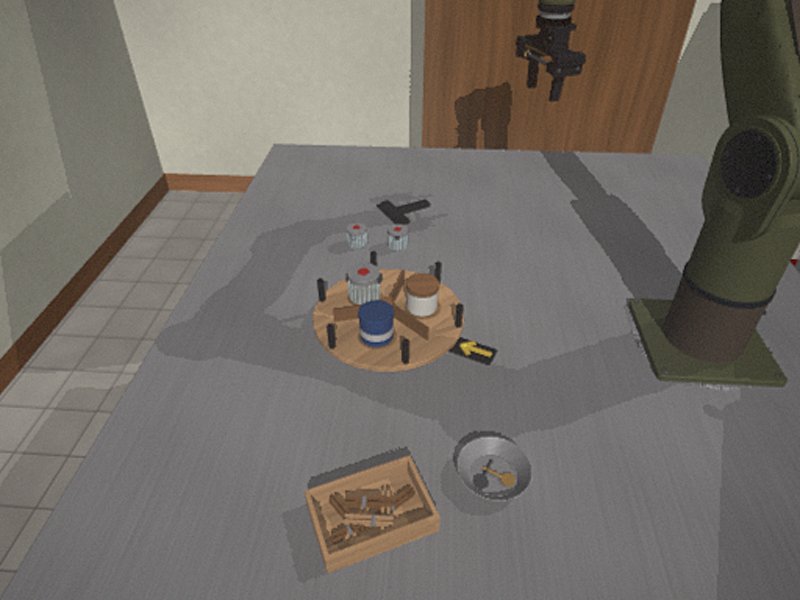

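Top view (800x600 pixels): red-dot jars at (413,246) on the turntable, and at (537,226) and (537,278) on the counter. The first is the one meant, because it is the largest and stands on the turntable. The pot is at (399,311), the tin at (350,267), the arrow at (349,369), and the posts are around the rim. I'll confirm in a crop.

```bash
python3 - <<'E'
from h import *
p=np.load('top.npz')['p']
c=p[120:260,185:365]; cv2.imwrite('pics/crop0.png',cv2.resize(c[:,:,::-1],None,fx=4.2,fy=4.2,interpolation=cv2.INTER_CUBIC))
E
```

```text
(no output)
```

View pics/crop0.png

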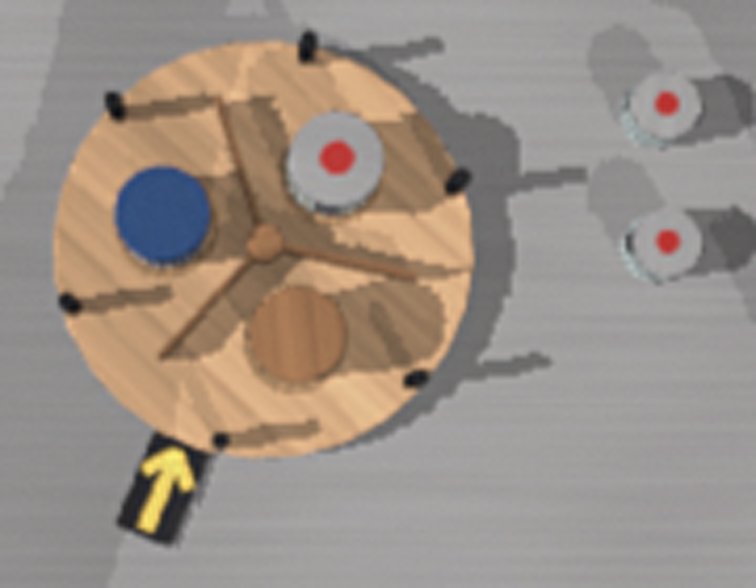

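The crop confirms it: the large ribbed jar is at crop (337,157). The two others, at (667,103) and (667,241), are smaller and off the turntable. Now to measure.

```bash
python3 - <<'E'
from h import *
from scipy.optimize import least_squares
f=lambda x,y,z: ray('top',185+x/4.2,120+y/4.2,z)
hub=f(264,240,.056); P=np.array([f(x,y,.074) for x,y in [(309,41),(113,101),(69,303),(222,440),(417,379),(459,179)]])
c=P.mean(0)
print('hub',hub,'c',c)
for q in P: print(q.round(4),np.hypot(*(q-c)[:2]).round(4),np.degrees(np.arctan2(*(q-c)[1::-1])).round(1))
for n,x,y in [('jar',337,157),('pot',297,334),('tin',163,215)]:
    q=f(x,y,.084); print(n,q.round(4),np.hypot(*(q-c)[:2]).round(4),np.degrees(np.arctan2(*(q-c)[1::-1])).round(1))
for x,y in[(172,447),(150,530),(147,535)]:
    q=f(x,y,.006); print('arrow',q.round(4),np.hypot(*(q-c)[:2]).round(4),np.degrees(np.arctan2(*(q-c)[1::-1])).round(1))
for n,x,y,z in [('tray',165,285,.032),('dish',207,378,.022),('scr',607,270,.014),('d1',537,226,.05),('d2',537,278,.05)]: print(n,ray('top',x/1.5625,y/1.5625,z).round(3))
E
```

```text
hub [ 0.55541705 -0.00989692  0.056     ] c [ 0.55359888 -0.0101862   0.074     ]
[ 0.6801 -0.0375  0.074 ] 0.1294 -12.2
[0.6405 0.0857 0.074 ] 0.1294 47.8
[0.513  0.1115 0.074 ] 0.1283 108.4
[0.4286 0.016  0.074 ] 0.1277 168.1
[ 0.4668 -0.1049  0.074 ] 0.1285 -132.5
[ 0.5926 -0.132   0.074 ] 0.1279 -72.2
jar [ 0.6043 -0.0545  0.084 ] 0.0673 -41.2
pot [ 0.4938 -0.0298  0.084 ] 0.063 -161.9
tin [0.5671 0.0533 0.084 ] 0.0649 78.0
arrow [0.4241 0.049  0.006 ] 0.1424 155.5
arrow [0.3699 0.0629 0.006 ] 0.1977 158.3
arrow [0.3666 0.0648 0.006 ] 0.2015 158.1
tray [0.542 0.374 0.032]
dish [0.382 0.3   0.022]
scr [ 0.575 -0.406  0.014]
d1 [ 0.647 -0.271  0.05 ]
d2 [ 0.556 -0.269  0.05 ]
```

Emit:
{"fn": "step_arm", "kwargs": {
  "increments": [
    [[1.68,3.46,0],[0,0,0]],
    [[1.68,3.46,0],[0,0,0]],
    [[1.68,3.46,0],[0,0,0]],
    [[1.68,3.46,0],[0,0,0]],
    [[1.68,3.46,0],[0,0,0]],
    [[1.68,3.46,0],[0,0,0]],
    [[1.68,3.46,0],[0,0,0]],
    [[1.68,3.46,0],[0,0,0]],
    [[1.68,3.46,0],[0,0,0]],
    [[1.68,3.46,0],[0,0,0]]
  ],
  "fingers": 0,
  "grip_force": 10
}}

```text
clock: 1.1
tool_pos: [0.4128, -0.2277, 0.2386]
eef_rot: [0.98, 0.2, -0.0, -0.0]
contact_force: [0.9, -0.6, 0.2]
opening: 0.116
finger_force: 0.0
```

Emit:
{"fn": "step_arm", "kwargs": {
  "increments": [
    [[1.68,3.46,0],[0,0,0]],
    [[1.68,3.46,0],[0,0,0]],
    [[1.68,3.46,0],[0,0,0]],
    [[1.68,3.46,0],[0,0,0]],
    [[1.68,3.46,0],[0,0,0]],
    [[1.68,3.46,0],[0,0,0]],
    [[1.68,3.46,0],[0,0,0]],
    [[1.68,3.46,0],[0,0,0]],
    [[1.68,3.46,0],[0,0,0]],
    [[1.68,3.46,0],[0,0,0]]
  ]
}}

```text
clock: 2.1
tool_pos: [0.5807, 0.1182, 0.2384]
eef_rot: [0.98, 0.2, -0.0, 0.0]
contact_force: [-0.1, -0.4, -0.3]
opening: 0.005
finger_force: 0.0
```

Emit:
{"fn": "step_arm", "kwargs": {
  "increments": [
    [[0,0,0],[0,0,0]],
    [[0,0,0],[0,0,0]],
    [[0,0,0],[0,0,0]],
    [[0,0,0],[0,0,0]],
    [[0,0,0],[0,0,0]],
    [[0,0,0],[0,0,0]],
    [[0,0,0],[0,0,0]],
    [[0,0,0],[0,0,0]],
    [[0,0,0],[0,0,0]],
    [[0,0,0],[0,0,0]]
  ]
}}

```text
clock: 3.1
tool_pos: [0.5804, 0.1168, 0.2387]
eef_rot: [0.98, 0.2, -0.0, 0.0]
contact_force: [-0.5, 0.1, 0.3]
opening: 0.004
finger_force: 0.0
```

Emit:
{"fn": "step_arm", "kwargs": {
  "increments": [
    [[0,0,-2.5],[0,0,0]],
    [[0,0,-2.5],[0,0,0]],
    [[0,0,-2.5],[0,0,0]],
    [[0,0,-2.5],[0,0,0]],
    [[0,0,-2.5],[0,0,0]],
    [[0,0,-2.5],[0,0,0]],
    [[0,0,-2],[0,0,0]],
    [[0,0,-1.5],[0,0,0]],
    [[0,0,-0.9],[0,0,0]],
    [[0,0,0],[0,0,0]]
  ]
}}

```text
clock: 4.1
tool_pos: [0.58, 0.1167, 0.0439]
eef_rot: [0.98, 0.2, -0.001, 0.0]
contact_force: [0.6, -0.1, 0.1]
opening: 0.01
finger_force: 0.0
```

```bash
python3 - <<'E'
import numpy as np
a=np.radians(78-4*np.arange(41)); p=np.round(13*np.c_[np.cos(a),np.sin(a)],2); d=np.diff(p,axis=0).round(2)
for k in range(4): print([[[float(x),float(y),0],[0,0,0]] for x,y in d[10*k:10*k+10]])
from h import *; print(r.get_state()['tool_pos'],r.get_state()['contact_force'])
E
```

```text
[[[0.88, -0.22, 0], [0, 0, 0]], [[0.87, -0.28, 0], [0, 0, 0]], [[0.84, -0.34, 0], [0, 0, 0]], [[0.81, -0.4, 0], [0, 0, 0]], [[0.79, -0.46, 0], [0, 0, 0]], [[0.75, -0.5, 0], [0, 0, 0]], [[0.72, -0.56, 0], [0, 0, 0]], [[0.67, -0.61, 0], [0, 0, 0]], [[0.63, -0.65, 0], [0, 0, 0]], [[0.58, -0.7, 0], [0, 0, 0]]]
[[[0.54, -0.73, 0], [0, 0, 0]], [[0.48, -0.77, 0], [0, 0, 0]], [[0.42, -0.8, 0], [0, 0, 0]], [[0.37, -0.83, 0], [0, 0, 0]], [[0.31, -0.85, 0], [0, 0, 0]], [[0.25, -0.88, 0], [0, 0, 0]], [[0.19, -0.88, 0], [0, 0, 0]], [[0.13, -0.9, 0], [0, 0, 0]], [[0.06, -0.91, 0], [0, 0, 0]], [[0.0, -0.9, 0], [0, 0, 0]]]
[[[-0.06, -0.91, 0], [0, 0, 0]], [[-0.13, -0.9, 0], [0, 0, 0]], [[-0.19, -0.88, 0], [0, 0, 0]], [[-0.25, -0.88, 0], [0, 0, 0]], [[-0.31, -0.85, 0], [0, 0, 0]], [[-0.37, -0.83, 0], [0, 0, 0]], [[-0.42, -0.8, 0], [0, 0, 0]], [[-0.48, -0.77, 0], [0, 0, 0]], [[-0.54, -0.73, 0], [0, 0, 0]], [[-0.58, -0.7, 0], [0, 0, 0]]]
[[[-0.63, -0.65, 0], [0, 0, 0]], [[-0.67, -0.61, 0], [0, 0, 0]], [[-0.72, -0.56, 0], [0, 0, 0]], [[-0.75, -0.5, 0], [0, 0, 0]], [[-0.79, -0.46, 0], [0, 0, 0]], [[-0.81, -0.4, 0], [0, 0, 0]], [[-0.84, -0.34, 0], [0, 0, 0]], [[-0.87, -0.28, 0], [0, 0, 0]], [[-0.88, -0.22, 0], [0, 0, 0]], [[-0.89, -0.15, 0], [0, 0, 0]]]
[0.57995445 0.11672226 0.04385597] [ 0.5851518  -0.09696561  0.10431875]
```

Emit:
{"fn": "step_arm", "kwargs": {
  "increments": [
    [[0.88,-0.22,0],[0,0,0]],
    [[0.87,-0.28,0],[0,0,0]],
    [[0.84,-0.34,0],[0,0,0]],
    [[0.81,-0.4,0],[0,0,0]],
    [[0.79,-0.46,0],[0,0,0]],
    [[0.75,-0.5,0],[0,0,0]],
    [[0.72,-0.56,0],[0,0,0]],
    [[0.67,-0.61,0],[0,0,0]],
    [[0.63,-0.65,0],[0,0,0]],
    [[0.58,-0.7,0],[0,0,0]]
  ]
}}

```text
clock: 5.1
tool_pos: [0.6566, 0.0695, 0.0447]
eef_rot: [0.98, 0.2, 0.0, -0.0]
contact_force: [-1.5, 1.3, -0.1]
opening: 0.008
finger_force: 0.5
```

```bash
python3 - <<'E'
from h import *
p,d=snap('side'); cv2.imwrite('pics/side1.png',cv2.resize(p[120:260,180:360,::-1],None,fx=4,fy=4,interpolation=cv2.INTER_CUBIC))
E
```

```text
(no output)
```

View pics/side1.png

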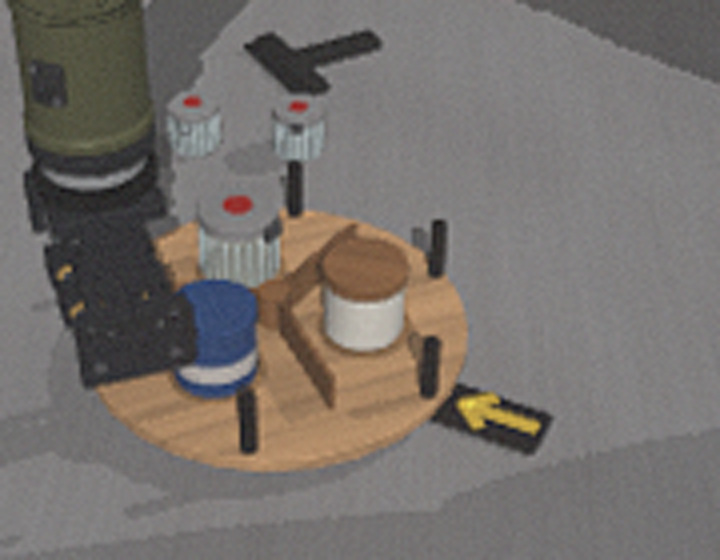

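The side view shows the finger behind the post at the left, with the jar (crop 237,205) starting to turn. The tin (215,330) is only partly hidden by the gripper. The force is about 2 N, a post push as expected, so I carry on.

Emit:
{"fn": "step_arm", "kwargs": {
  "increments": [
    [[0.54,-0.73,0],[0,0,0]],
    [[0.48,-0.77,0],[0,0,0]],
    [[0.42,-0.8,0],[0,0,0]],
    [[0.37,-0.83,0],[0,0,0]],
    [[0.31,-0.85,0],[0,0,0]],
    [[0.25,-0.88,0],[0,0,0]],
    [[0.19,-0.88,0],[0,0,0]],
    [[0.13,-0.9,0],[0,0,0]],
    [[0.06,-0.91,0],[0,0,0]],
    [[0.0,-0.9,0],[0,0,0]]
  ]
}}

```text
clock: 6.15
tool_pos: [0.6829, -0.0155, 0.0446]
eef_rot: [0.98, 0.2, -0.0, -0.0]
contact_force: [-2.6, 2.2, 0.6]
opening: 0.006
finger_force: 1.4
```

Emit:
{"fn": "step_arm", "kwargs": {
  "increments": [
    [[-0.06,-0.91,0],[0,0,0]],
    [[-0.13,-0.9,0],[0,0,0]],
    [[-0.19,-0.88,0],[0,0,0]],
    [[-0.25,-0.88,0],[0,0,0]],
    [[-0.31,-0.85,0],[0,0,0]],
    [[-0.37,-0.83,0],[0,0,0]],
    [[-0.42,-0.8,0],[0,0,0]],
    [[-0.48,-0.77,0],[0,0,0]],
    [[-0.54,-0.73,0],[0,0,0]],
    [[-0.58,-0.7,0],[0,0,0]]
  ]
}}

```text
clock: 7.15
tool_pos: [0.6496, -0.098, 0.0448]
eef_rot: [0.98, 0.2, 0.0, 0.0]
contact_force: [0.7, 1.2, -0.3]
opening: 0.008
finger_force: 0.4
```

Emit:
{"fn": "step_arm", "kwargs": {
  "increments": [
    [[-0.63,-0.65,0],[0,0,0]],
    [[-0.67,-0.61,0],[0,0,0]],
    [[-0.72,-0.56,0],[0,0,0]],
    [[-0.75,-0.5,0],[0,0,0]],
    [[-0.79,-0.46,0],[0,0,0]],
    [[-0.81,-0.4,0],[0,0,0]],
    [[-0.84,-0.34,0],[0,0,0]],
    [[-0.87,-0.28,0],[0,0,0]],
    [[-0.88,-0.22,0],[0,0,0]],
    [[-0.89,-0.15,0],[0,0,0]]
  ]
}}

```text
clock: 8.15
tool_pos: [0.5711, -0.1367, 0.0447]
eef_rot: [0.98, 0.2, 0.001, -0.001]
contact_force: [0.3, 6.6, 1.0]
opening: 0.005
finger_force: 3.5
```

```bash
python3 - <<'E'
from h import *
for n,(a,b,c,e) in dict(top=(120,270,185,365),side=(120,270,180,360)).items():
    p,d=snap(n); cv2.imwrite(f'pics/{n}2.png',cv2.resize(p[a:b,c:e,::-1],None,fx=4,fy=4,interpolation=cv2.INTER_CUBIC))
E
```

```text
(no output)
```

View pics/top2.png

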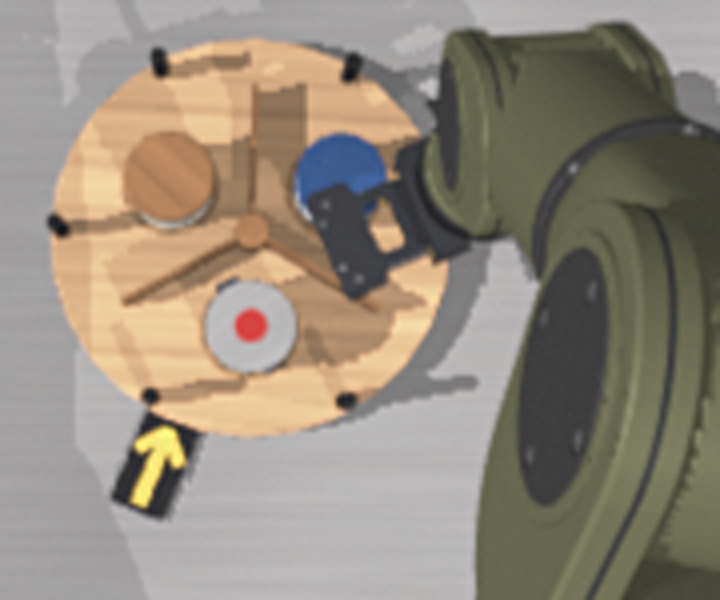

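Top view: the jar lid is at (250,325), nearing the arrow (160,465). Five posts are visible, and the sixth is hidden under the wrist. I'll check the angles, and check the odd +y force in the side view.

```bash
cat >> h.py <<'E'
C=np.array([.5545,-.0101])
def ang(q): return np.hypot(*(q[:2]-C)).round(4),np.degrees(np.arctan2(q[1]-C[1],q[0]-C[0])).round(1)
E
python3 - <<'E'
from h import *
f=lambda x,y,z: ray('top',185+x/4,120+y/4,z)
for x,y in [(160,56),(352,63),(55,222),(150,396),(347,401)]: q=f(x,y,.074);print('post',q.round(4),*ang(q))
for n,x,y in [('jar',250,325),('pot',169,172),('tin',340,178)]: q=f(x,y,.084); print(n,q.round(4),*ang(q))
for x,y in [(138,508),(165,425)]: q=f(x,y,.006); print('tongue',q.round(4),*ang(q))
print(f(254,228,.056)); s=r.get_state(); print(s['tool_pos'],s['contact_force'],s['finger_force'],s['moment'])
E
```

```text
post [0.6678 0.0515 0.074 ] 0.129 28.5
post [ 0.6643 -0.0758  0.074 ] 0.128 -30.9
post [0.5567 0.1191 0.074 ] 0.1292 89.0
post [0.4433 0.056  0.074 ] 0.1293 149.3
post [ 0.4406 -0.0721  0.074 ] 0.1297 -151.4
jar [ 0.4892 -0.0085  0.084 ] 0.0653 178.6
pot [0.5887 0.0446 0.084 ] 0.0645 58.0
tin [ 0.5856 -0.0669  0.084 ] 0.0648 -61.3
tongue [0.3677 0.0662 0.006 ] 0.2018 157.8
tongue [0.4246 0.0482 0.006 ] 0.1424 155.8
[ 0.55581254 -0.01161316  0.056     ]
[ 0.56948858 -0.13856418  0.04459222] [ 0.25303568  0.64894852 -0.09263816] 0.06666715024039149 [ 0.05519961 -0.03975044 -0.0064103 ]
```

View pics/side2.png

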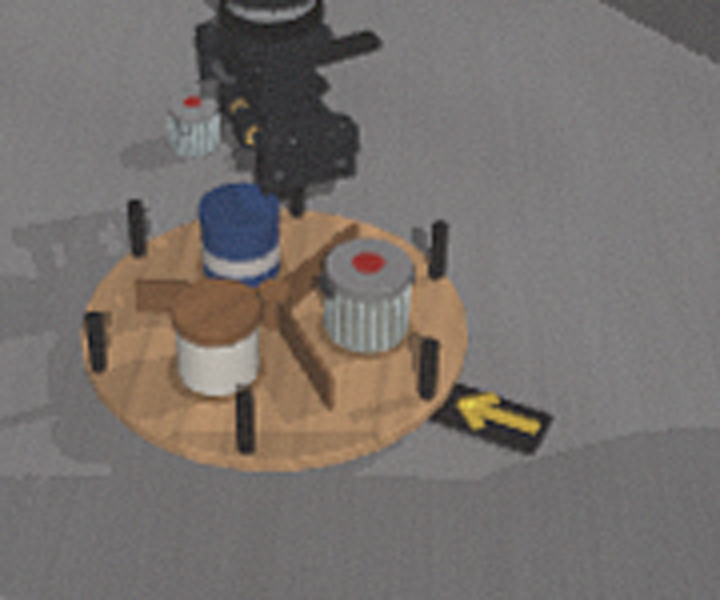

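The side view shows all containers upright and the finger behind the rear post. The force has fallen to 0.6 N, so it was only a sliding transient. The jar is at 178.6° and the arrow at about 157.5°, so about 21° clockwise remains.

Emit:
{"fn": "step_arm", "kwargs": {
  "increments": [
    [[-0.45,-0.06,0],[0,0,0]],
    [[-0.45,-0.04,0],[0,0,0]],
    [[-0.45,-0.02,0],[0,0,0]],
    [[-0.45,-0.01,0],[0,0,0]],
    [[-0.45,0.01,0],[0,0,0]],
    [[-0.45,0.02,0],[0,0,0]],
    [[-0.45,0.04,0],[0,0,0]],
    [[-0.45,0.06,0],[0,0,0]],
    [[-0.45,0.07,0],[0,0,0]],
    [[-0.45,0.09,0],[0,0,0]]
  ]
}}

```text
clock: 9.25
tool_pos: [0.5259, -0.1384, 0.0448]
eef_rot: [0.98, 0.199, -0.0, 0.001]
contact_force: [1.6, 0.5, 0.2]
opening: 0.003
finger_force: 0.6
```

```bash
python3 - <<'E'
from h import *
p,d=snap('top'); cv2.imwrite('pics/top3.png',cv2.resize(p[120:260,185:365,::-1],None,fx=4.2,fy=4.2,interpolation=cv2.INTER_CUBIC))
E
```

```text
(no output)
```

View pics/top3.png

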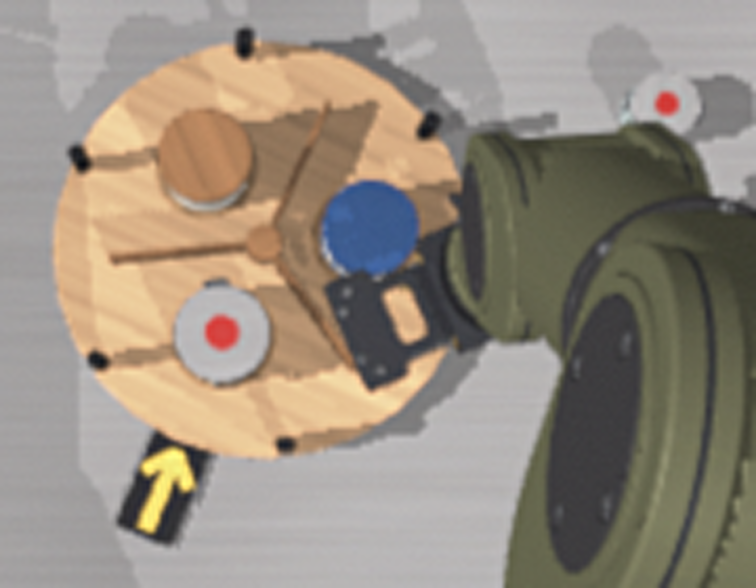

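```bash
python3 - <<'E'
from h import *
f=lambda x,y,z: ray('top',185+x/4.2,120+y/4.2,z)
for x,y in [(245,38),(430,124),(78,157),(97,360),(286,445)]: q=f(x,y,.074);print('post',q.round(4),*ang(q))
q=f(222,333,.084);print('jar',q,*ang(q))
for x,y in [(145,534),(118,523),(172,545)]: q=f(x,y,.006);print('end',q,*ang(q))
# tongue edges
a=[f(157,432,.006),f(118,523,.006)]; b=[f(211,447,.006),f(172,545,.006)]
for e in(a,b): v=e[1]-e[0]; print('edge',np.degrees(np.arctan2(v[1],v[0])))
# black+yellow tongue pixels centroid direction
p=np.load('top.npz')['p'].astype(int); m=np.zeros(p.shape[:2],bool); m[222:252,210:238]=1
yel=m&(p[...,0]>150)&(p[...,2]<120)&(p[...,1]>120); blk=m&(p.max(2)<70)
k=(yel|blk)
v,u=np.nonzero(k); Q=np.array([ray('top',a,b,.006)[:2] for a,b in zip(u,v)]); rad=np.hypot(*(Q-C).T); s=(rad>.15); m0=Q[s].mean(0); print('tongue centroid',s.sum(),*ang(m0))
E
```

```text
post [0.6816 0.003  0.074 ] 0.1278 5.9
post [ 0.6275 -0.1139  0.074 ] 0.1269 -54.9
post [0.6048 0.1072 0.074 ] 0.1276 66.8
post [0.4777 0.0937 0.074 ] 0.1292 126.5
post [ 0.4256 -0.0235  0.074 ] 0.1296 -174.1
jar [0.49414458 0.01641672 0.084     ] 0.0659 156.3
end [0.36728607 0.06615834 0.006     ] 0.2021 157.8
end [0.37438733 0.0838809  0.006     ] 0.2032 152.4
end [0.36018747 0.0484424  0.006     ] 0.2029 163.2
edge 157.24190910458378
edge 158.5690136027798
tongue centroid 177 0.1781 157.1
```

The jar is at 156.3° and the arrow at about 157.6°, which is only about 1.5 mm sideways. Now I back off the post and rise.

Emit:
{"fn": "step_arm", "kwargs": {
  "increments": [
    [[0.4,-0.1,0],[0,0,0]],
    [[0.4,-0.1,0],[0,0,0]],
    [[0.4,0,0],[0,0,0]],
    [[0,0,1],[0,0,0]],
    [[0,0,2],[0,0,0]],
    [[0,0,3],[0,0,0]],
    [[0,0,3],[0,0,0]],
    [[0,0,3],[0,0,0]],
    [[0,0,3],[0,0,0]],
    [[0,0,3],[0,0,0]]
  ]
}}

```text
clock: 10.3
tool_pos: [0.5382, -0.1395, 0.2267]
eef_rot: [0.98, 0.2, 0.0, 0.0]
contact_force: [0.4, 0.5, -0.8]
opening: 0.003
finger_force: 0.0
```

Emit:
{"fn": "step_arm", "kwargs": {
  "increments": [
    [[0,-1.5,0],[0,0,0]],
    [[0,-3,0],[0,0,0]],
    [[0,-3,0],[0,0,0]],
    [[0,-3,0],[0,0,0]],
    [[0,-3,0],[0,0,0]],
    [[0,-3,0],[0,0,0]],
    [[0,-1.5,0],[0,0,0]],
    [[0,0,0],[0,0,0]],
    [[0,0,0],[0,0,0]],
    [[0,0,0],[0,0,0]]
  ]
}}

```text
clock: 11.3
tool_pos: [0.539, -0.3171, 0.2247]
eef_rot: [0.98, 0.201, 0.0, -0.001]
contact_force: [0.3, 0.0, -1.4]
opening: 0.008
finger_force: 0.0
```

```bash
python3 - <<'E'
from h import *
p,d=snap('top'); cv2.imwrite('pics/top4.png',cv2.resize(p[120:260,185:365,::-1],None,fx=4.2,fy=4.2,interpolation=cv2.INTER_CUBIC))
E
```

```text
(no output)
```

View pics/top4.png

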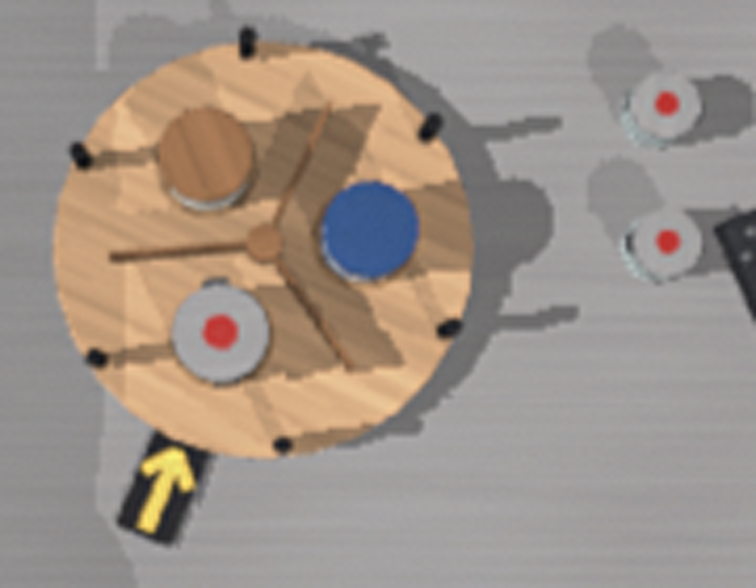

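The jar lid is at (220,332), hardly changed. It is now about 155.5°, roughly 2 mm off the arrow's line, which is well within 10 mm. All containers are upright and the arm is clear, so I hand in.

```bash
python3 -c "
from h import *
q=ray('top',185+220/4.2,120+332/4.2,.084);print(ang(q)); print(r.finish_job())"
```

```text
(np.float64(0.0659), np.float64(155.1))
the job is handed in; nothing more can be done
None
```

I turned the turntable by one post until the red-dot jar stood about 3 mm off the arrow's line (limit 10 mm), backed the arm clear and handed the job in; the judge's result was not shown.

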